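# Clip the long torch into its spring holder

## Task

Take the long inspection torch off the coin-sorting table and press it down from above into the empty spring-jaw holder until the jaws snap over its barrel and it lies fully home and level on the seats, clipped by the bare barrel between its two end collars, either way round. Then let go; leave the short torch where it lies.

Things in the scene. Friction and masses are not known exactly. Their poses are not given: they have to be found in the camera images.
- torch_mid (a point): Middle of the long torch's bare barrel, on its axis. The barrel lies along x: smooth round aluminium, 26 mm thick, 120 mm long (60 each way), between black hexagonal collars 36 mm across flats: lamp head 28 mm long at +x, tail cap 16 mm at -x; 164 mm in all, about 130 g. On the table the axis is 18 mm up, the barrel's underside 5 mm up.
- holder_seat (a point): Where the barrel's middle must end: on the fixed empty holder's centre line, 36 mm above the table. x runs along the holder (and the barrel, either way round), z up. Steel base 110 (x) x 58 (y) x 6 mm. Two flat plastic seats at x = +-36 mm, 16 mm long, tops 23 mm above the table, carry the barrel. Between the jaws 58 mm of x is free for fingers: nothing there is higher than 15 mm.
- jaw_throat (a point): On the holder's centre line, 45 mm above the table, midway between the sprung steel jaws: pairs (at +y and -y) 14 mm long in x beside each seat at x = +-36 mm, tops 65 mm above the table. Gap 19 mm here, flaring to about 42 mm at the top. Pressing a barrel down spreads them (10 to 15 N in all) and they snap in above it; merely laid on top it stays about 17 mm too high.
- stubby_mid (a point): Middle of the barrel of the short torch, which stays where it lies: same look and thickness as the long one, but its barrel is only 44 mm long (along x) and the whole 88 mm; axis 18 mm above the table.

How it is judged:
At the end, for the whole second after the job is handed in: The long torch is at rest in the holder, either way round: its barrel's middle within 5 mm of the seated height (fully home), within 10 mm sideways and 20 mm lengthways of the seat point, its axis within 10 degrees of the holder's (z of torch_mid in the frame of holder_seat between -0.005 and 0.005 m and y of torch_mid in the frame of holder_seat between -0.01 and 0.01 m and x of torch_mid in the frame of holder_seat between -0.02 and 0.02 m and angle between the x axis of torch_mid and the x axis of holder_seat, either way round below 0.175 rad and linear speed of torch below 0.02 m/s); the robot touches nothing.
It fails at once if the short torch is moved more than 40 mm from where it lay (distance of stubby_mid from where it was at the start of the episode above 0.04 m).
It also fails if it takes over 35 s, if anything falls off the work surface, if the arm or the gripper's body presses on something with over 40 N, if the wrist force passes 120 N, or if a joint passes its speed limit or range.

## Robot

A 6-joint arm with a two-finger parallel gripper is mounted at the origin on the work surface. World frame = base frame: x ahead of the robot, y to its left, z up, the work surface at z = 0. Lengths are in m, angles in rad, forces in N, time in s.
With the tool pointing down it reaches from about 0.225 to 0.875 m from the base axis. Payload 3.4 kg.
Tool frame: the origin (TCP) lies on the centre line of the jaws, within the pads' length; the fingertips stand 11 mm ahead of it and the grasp point (between the pads) lies 8 mm behind it; z points along the fingers, y is the line along which they close (so a half turn about z gives the same grasp; the last joint's range is limited). The gripper opens to 85 mm and grips with 20 to 120 N. Pads are 22 mm wide; open, the fingers measure 114 mm over their backs; the gripper's body (76 mm by 85 mm) begins 54 mm behind the grasp point. The pads swing forward as they close: fully open they stand 13 mm farther back than shut.
Start: joints at [-1.3, 0.276, 1.505, -0, 1.361, -0.121], TCP at [0.22, -0.531, 0.242] pointing down, gripper open.
Joint ranges: [-2.89, 2.89], [-0.75, 2.08], [0.22, 2.7], [-1.18, 4.32], [0.11, 2.71], [-2.7, 2.7]. Speed limits (rad/s): [2.57, 2.57, 3.14, 3.14, 3.14, 3.14].

## Interface

Orientations are given as a unit quaternion [w, x, y, z].
In Python, from rig import manip, eyes, job gives the robot as it stands.
- The arm moves only by the tool drive_tool, never from a script. Its argument "rows" is a list of rows, each a list of 3 entries, a list of its own where there are three numbers: the turn, a rotation vector about the world's x, y, z in rad, then the shift along the world's x, y, z in cm, then the finger opening in cm, from 0 to 8.54. A call has 1 to 8 rows; each row shifts and turns the commanded pose from where the row before left it; what a row does not reach is not made up. A row lasts 1/8 s, in which the tool goes at most 62.5 mm and 10.7 degrees, less where a joint would pass 70% of its speed; a pose out of reach is approached as far as the arm can. A call is refused whole if a number of a shift passes 6.25 or a number of a turn 0.188, either way. A call with a gripper value outside its range is refused whole. The fingers move at their own pace and stop on an object; "force" is the grip in N (left out, the last holds). Time passes only in rows, so rows that do not move let the fingers close. It gives the time, the measured TCP pose, the force, the opening and the grip force at its end, in the units of the state.
- manip.get_state(): the state, without advancing time (a new reading comes with each control period).
- eyes.get_image(name): name is "scene" or "top" or "wrist"; returns the picture (480x640x3 uint8, red, green, blue); there is no depth.
- eyes.get_calibration(name): a dict with "camera_matrix" (3x3 intrinsics, pixels), "view" (4x4, takes a point from world to camera coordinates). Camera axes: x right, y up, looking along -z (the intrinsics and any distortion apply to the point x, -y, -z); pixel columns grow to the right and rows downward; lengths in m; the calibration is good to about 2 mm. The wrist camera is an equidistant fisheye: a pixel r from the principal point sees the ray r / f radians off the axis. A picture is of the moment at which its call begins: read the wrist's pose just before it. get_calibration takes no time and is no camera call; for the wrist camera it gives the pose at the moment of the call.
- job.sign_off(): hands the job in; it is judged then, once.
The state is a dict: "clock": time; "qpos": joint angles; "qd": joint speeds; "effort": joint torques, N m; "position": TCP position; "ee_rot": TCP orientation; "contact_force": force on the tool from outside, world axes, zero at the start; "moment": the same for the moment, N m; "width": finger opening in m; "gripper_force": force on a finger pad.
Only numpy, scipy, OpenCV 4.12 (cv2) and the standard library are available. Lean on these libraries where they do the work, as an engineer would, in place of code of your own. Each camera call takes 0.05 s, during which the arm holds its last target. There are 200 camera calls.

## Working session

There is one attempt and no reset: what is moved stays moved. The work goes in short steps, Python scripts to look and compute and a tool call to move; the robot and the scene stay as the last step left them, time stands still between calls to the robot, and variables do not carry over. Pictures are saved under pics/ and viewed, at most 10 in all, crops included, and the job is handed in when it is done.

Besides the shell and the picture viewer there is one more tool, called after ">>>" as a command line: name --argument value ..., lists and objects as JSON in quotes. drive_tool: Moves the arm, as the interface text tells. Its arguments: {"type":"object","properties":{"rows":{"type":"array"},"force":{"type":"number"}},"required":["rows"]}

```bash
mkdir -p pics
cat > h.py <<'E'
import numpy as np, cv2
from rig import manip, eyes, job
def px2w(cal,u,v,z):
    K=np.array(cal["camera_matrix"]);V=np.array(cal["view"])
    d=np.linalg.inv(K)@[u,v,1]; d=V[:3,:3].T@(d*[1,-1,-1]); c=-V[:3,:3].T@V[:3,3]
    return c+d*(z-c[2])/d[2]
def save(n,im): cv2.imwrite(f"pics/{n}.png",im[:,:,::-1])
E
python3 - <<'E'
from h import *
for n in("top","scene"): save(n,eyes.get_image(n)); c=eyes.get_calibration(n); print(n,c)
print(manip.get_state())
E
```

```text
top {'camera_matrix': array([[568.89508112,   0.        , 319.42968669],
       [  0.        , 568.89508112, 244.10627918],
       [  0.        ,   0.        ,   1.        ]]), 'view': array([[-0.02241704, -0.99955701,  0.01957718,  0.01661696],
       [ 0.98245083, -0.01839803,  0.18561216, -0.56087179],
       [-0.18516976,  0.02339449,  0.98242804, -0.67900934],
       [ 0.        ,  0.        ,  0.        ,  1.        ]])}
scene {'camera_matrix': array([[479.27143265,   0.        , 325.0093579 ],
       [  0.        , 479.27143265, 234.89352444],
       [  0.        ,   0.        ,   1.        ]]), 'view': array([[ 0.3753425 ,  0.92688156, -0.0029303 , -0.24685402],
       [-0.8098426 ,  0.32948187,  0.48538301,  0.40343284],
       [ 0.45085804, -0.17981179,  0.87429672, -0.98249919],
       [ 0.        ,  0.        ,  0.        ,  1.        ]])}
{'clock': 0.1, 'qpos': array([-1.30003138e+00,  2.76543126e-01,  1.50599491e+00, -6.74419839e-06,
        1.36069390e+00, -1.21002190e-01]), 'qd': array([-0.00122838, -0.00229464, -0.00475387,  0.00027196,  0.00228302,
        0.00027466]), 'effort': array([-7.10095301e-04, -4.17707670e+01, -2.46405691e+01, -3.00264983e-04,
        5.83003712e-03, -1.85494730e-05]), 'position': array([ 0.21942   , -0.53100857,  0.24152434]), 'ee_rot': array([-8.17096768e-04,  9.80875614e-01,  1.94633907e-01, -6.46065813e-05]), 'contact_force': array([ 0.36965992, -0.58765375,  0.6510703 ]), 'moment': array([0.01281779, 0.03057667, 0.05225359]), 'gripper_force': 0.0, 'width': 0.0853650086741917}
```

View pics/top.png

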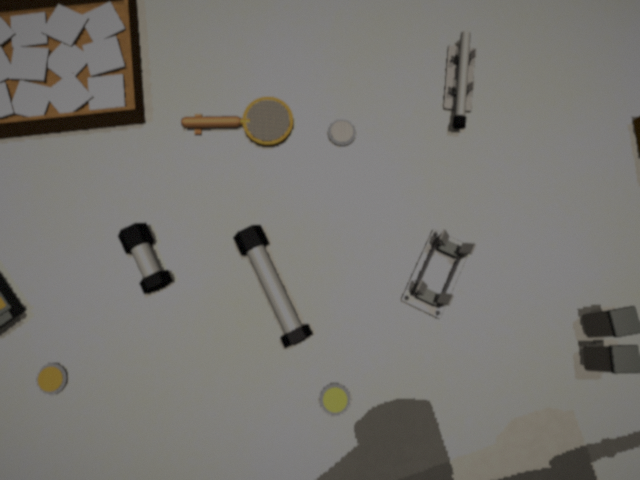

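View pics/scene.png

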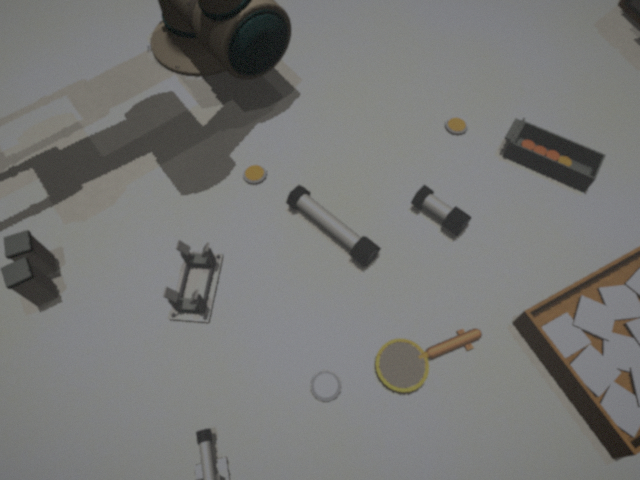

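The top view shows the long torch with its head at (251,240) and tail at (296,335). The empty holder is around (437,273) and the short torch around (146,258). I'll enlarge the long torch and the holder.

Run:
```python
import cv2,numpy as np
im=cv2.imread("pics/top.png")
a=cv2.resize(im[215:355,225:325],None,fx=4,fy=4,interpolation=cv2.INTER_CUBIC)
b=cv2.resize(im[222:322,390:485],None,fx=4.2,fy=5.6,interpolation=cv2.INTER_CUBIC)
b=cv2.resize(im[222:322,392:484],None,fx=4,fy=4,interpolation=cv2.INTER_CUBIC)
b=cv2.copyMakeBorder(b,0,160,0,0,cv2.BORDER_CONSTANT)
cv2.imwrite("pics/crop.png",cv2.convertScaleAbs(np.hstack([a,b]),alpha=1.5))
```

```text
(no output)
```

View pics/crop.png

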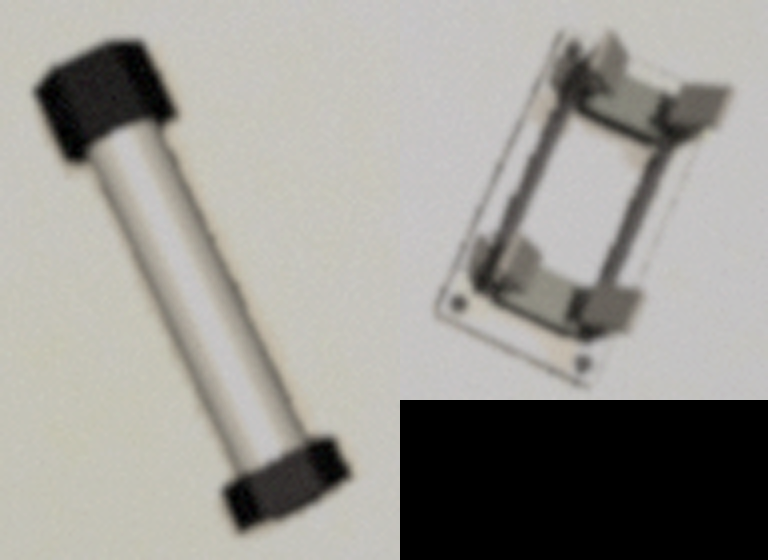

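The crop shows the barrel ends at crop pixels (125,140) and (273,458). The holder's base corners are at (437,312), (588,387) and (562,32), and its seat centres are near (628,104) and (543,298).

Run:
```python
from h import *
c=eyes.get_calibration("top"); s=eyes.get_calibration("scene")
T=lambda x,y,z:px2w(c,225+x/4,215+y/4,z)
H=lambda x,y,z:px2w(c,392+(x-400)/4,222+y/4,z)
a,b=T(125,140,.018),T(273,458,.018)
print("torch",a,b,(a+b)/2,np.linalg.norm(a-b),np.degrees(np.arctan2(*(a-b)[1::-1])))
A,B,C=H(437,312,.006),H(588,387,.006),H(562,32,.006)
print("base",A,B,C,(B+C)/2,np.linalg.norm(A-B),np.linalg.norm(A-C),np.degrees(np.arctan2(*(C-A)[1::-1])),np.degrees(np.arctan2(*(A-B)[1::-1])))
p,q=H(628,104,.023),H(543,298,.023)
print("seat",p,q,(p+q)/2,np.linalg.norm(p-q),np.degrees(np.arctan2(*(p-q)[1::-1])))
# scene check of torch ends
st=manip.get_state();print(st["position"])
from scipy.spatial.transform import Rotation as R
q=st["ee_rot"];print(R.from_quat([q[1],q[2],q[3],q[0]]).as_matrix())
w=eyes.get_calibration("wrist");print(w)
```

```text
torch [0.56111252 0.08918232 0.018     ] [0.45450573 0.0410608  0.018     ] [0.50780913 0.06512156 0.018     ] 0.11696447134921237 24.29406359442381
base [ 0.49114461 -0.10456328  0.006     ] [ 0.46499488 -0.15408762  0.006     ] [ 0.58672045 -0.15257279  0.006     ] [ 0.52585766 -0.15333021  0.006     ] 0.05600419252538963 0.10695631280334741 -26.671226062146324 62.165152259631405
seat [ 0.55805122 -0.16945912  0.023     ] [ 0.49357653 -0.13705487  0.023     ] [ 0.52581387 -0.15325699  0.023     ] 0.07215968999673178 -26.683583603362024
[ 0.21942    -0.53100857  0.24152434]
[[ 9.24235277e-01  3.81823200e-01 -4.44811512e-04]
 [ 3.81823411e-01 -9.24233950e-01  1.57779133e-03]
 [ 1.91327432e-04 -1.62808985e-03 -9.99998656e-01]]
{'camera_matrix': array([[371.64829954,   0.        , 318.50790391],
       [  0.        , 371.64829954, 244.39092312],
       [  0.        ,   0.        ,   1.        ]]), 'view': array([[ 0.38184   , -0.92422789, -0.00100566, -0.57558046],
       [ 0.88506261,  0.36597204, -0.28762588,  0.03580734],
       [ 0.26619991,  0.10893699,  0.95774231, -0.37878337],
       [ 0.        ,  0.        ,  0.        ,  1.        ]])}
```

Both holder estimates agree at (0.526, -0.153) and -26.7°, and the torch is at (0.508, 0.065) and 24.3°. Next I move towards the torch.

>>> drive_tool --rows '[[[0, 0, 0], [2.4, 5, 0], 8.5], [[0, 0, 0], [2.4, 5, 0], 8.5], [[0, 0, 0], [2.4, 5, 0], 8.5], [[0, 0, 0], [2.4, 5, 0], 8.5], [[0, 0, 0], [2.4, 5, 0], 8.5], [[0, 0, 0], [2.4, 5, 0], 8.5], [[0, 0, 0], [2.4, 5, 0], 8.5], [[0, 0, 0], [2.4, 5, 0], 8.5]]'

```text
clock: 1.1
position: [0.4119, -0.1297, 0.2422]
ee_rot: [0.0, 0.981, 0.195, 0.0]
contact_force: [1.0, -0.3, 0.0]
width: 0.0848
gripper_force: 0.0
```

>>> drive_tool --rows '[[[0, 0, 0.033], [2.4, 5, 0], 8.5], [[0, 0, 0], [2.4, 5, 0], 8.5], [[0, 0, 0], [2.4, 5, -2], 8.5], [[0, 0, 0], [2.4, 4.5, -5.2], 8.5], [[0, 0, 0], [0, 0, 0], 8.5], [[0, 0, 0], [0, 0, 0], 8.5]]'

```text
clock: 1.85
position: [0.5039, 0.0568, 0.1777]
ee_rot: [0.0, 0.977, 0.211, -0.001]
contact_force: [0.3, -0.4, 1.0]
width: 0.085
gripper_force: 0.0
```

Run:
```python
from h import *
print(manip.get_state()["position"])
save("w1",eyes.get_image("wrist"))
w=eyes.get_calibration("wrist");V=w["view"];K=w["camera_matrix"]
def proj(p):
    x=V[:3,:3]@p+V[:3,3]; x=x*[1,-1,-1]; t=np.arctan2(np.hypot(x[0],x[1]),x[2]); r=t*K[0,0]/np.hypot(x[0],x[1]); return K[0,2]+x[0]*r,K[1,2]+x[1]*r
for p in([.5611,.0892,.018],[.4545,.0411,.018],[.508,.0651,.018]): print(proj(np.array(p)))
```

```text
[0.50390255 0.05678559 0.17772471]
(np.float64(307.9986120609671), np.float64(147.82079768533424))
(np.float64(308.88200623150004), np.float64(287.8839781757815))
(np.float64(308.4982758754476), np.float64(220.67957453643155))
```

View pics/w1.png

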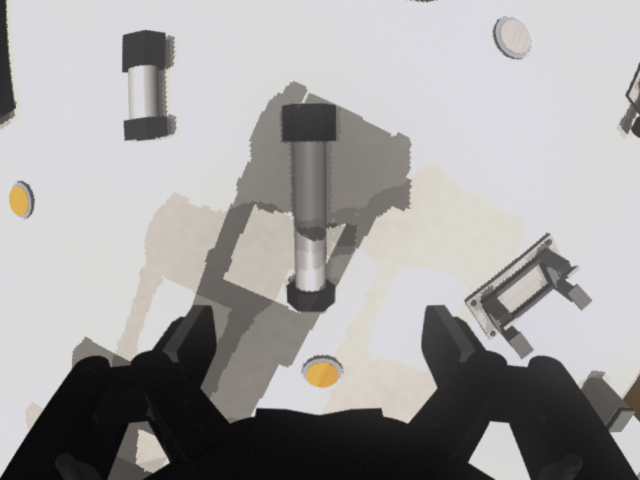

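The wrist view shows the barrel from (308,142) to (311,287), matching the prediction within about 5 px. The opening fits over it, so I go down.

>>> drive_tool --rows '[[[0, 0, 0], [0.5, 0.9, -4], 8.5], [[0, 0, 0], [0, 0, -4], 8.5], [[0, 0, 0], [0, 0, -4], 8.5], [[0, 0, 0], [0, 0, -2.5], 8.5], [[0, 0, 0], [0, 0, 0], 8.5], [[0, 0, 0], [0, 0, 0], 8.5]]'

```text
clock: 2.65
position: [0.5105, 0.0653, 0.0344]
ee_rot: [0.0, 0.978, 0.21, 0.002]
contact_force: [1.0, 0.4, 0.0]
width: 0.0852
gripper_force: 0.0
```

>>> drive_tool --force 80 --rows '[[[0, 0, 0], [-0.1, 0.1, -1.8], 8.5], [[0, 0, 0], [0, 0, 0], 8.5], [[0, 0, 0], [0, 0, 0], 2], [[0, 0, 0], [0, 0, 0], 2], [[0, 0, 0], [0, 0, 0], 2], [[0, 0, 0], [0, 0, 0], 2], [[0, 0, 0], [0, 0, 0], 2], [[0, 0, 0], [0, 0, 0], 2]]'

```text
clock: 3.65
position: [0.5085, 0.0671, 0.0155]
ee_rot: [0.0, 0.977, 0.211, 0.0]
contact_force: [-0.8, -0.4, 5.7]
width: 0.0237
gripper_force: 78.1
```

>>> drive_tool --rows '[[[0, 0, 0], [0, 0, 0], 2], [[0, 0, 0], [0, 0, 2], 2], [[0, 0, 0], [0, 0, 4], 2], [[0, 0, 0], [0, 0, 5], 2], [[0, 0, 0], [0, 0, 0], 2], [[0, 0, 0], [0, 0, 0], 2]]'

```text
clock: 4.4
position: [0.5073, 0.0672, 0.1241]
ee_rot: [-0.0, 0.978, 0.211, -0.001]
contact_force: [-0.5, -0.4, -0.6]
width: 0.0234
gripper_force: 78.5
```

Run:
```python
from h import *
print(manip.get_state())
save("w2",eyes.get_image("wrist"))
```

```text
{'clock': 4.4, 'qpos': array([-4.30518628e-03,  2.80179895e-01,  1.81858250e+00, -1.44730340e-04,
        1.04415530e+00,  1.14170828e+00]), 'qd': array([0.00055884, 0.02026514, 0.0228421 , 0.00026668, 0.0023251 ,
       0.00090749]), 'effort': array([ 3.47803471e-04, -3.97444081e+01, -2.19410527e+01,  7.00615739e-03,
       -1.13075813e-01,  1.62368897e-04]), 'position': array([0.50728764, 0.06717243, 0.1241294 ]), 'ee_rot': array([-8.13719981e-05,  9.77521708e-01,  2.10833746e-01, -6.60471912e-04]), 'contact_force': array([-0.49519821, -0.41690488, -0.60046892]), 'moment': array([0.00305818, 0.04882129, 0.0112576 ]), 'gripper_force': 78.54831218719482, 'width': 0.02336287448368448}
```

View pics/w2.png

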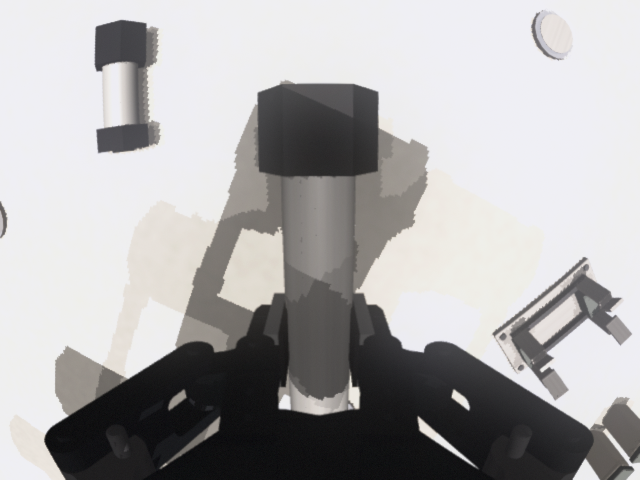

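The torch is gripped with its axis along tool x, and the lamp collar's rear edge is at row 176. The holder is at about (560,315). I'll check how far along the barrel the grip is.

Run:
```python
from h import *
from scipy.spatial.transform import Rotation as R
st=manip.get_state();q=st["ee_rot"];M=R.from_quat([q[1],q[2],q[3],q[0]]).as_matrix();P=st["position"]
w=eyes.get_calibration("wrist");V=w["view"];K=w["camera_matrix"]
print("cam in tool",M.T@(-V[:3,:3].T@V[:3,3]-P))
def proj(p):
    x=V[:3,:3]@p+V[:3,3]; x=x*[1,-1,-1]; t=np.arctan2(np.hypot(x[0],x[1]),x[2]); r=t*K[0,0]/np.hypot(x[0],x[1]); return np.round([K[0,2]+x[0]*r,K[1,2]+x[1]*r])
for dx in(-.004,0,.004):
  for a in(.060,.088): print(dx,a,proj(P+M@[a+dx,0,-.0025-.018]))
S=np.array([.526,-.1533]);print("delta cm",(S-P[:2])*100, "ang",np.degrees(np.arctan2(M[1,0],M[0,0])))
# holder check: seats
for s in(.036,-.036):
  a=np.radians(-26.8);print(proj(np.array([S[0]+s*np.cos(a),S[1]+s*np.sin(a),.023])))
for s,t in((.055,.029),(.055,-.029),(-.055,.029),(-.055,-.029)):
  print("corner",proj(np.array([S[0]+s*np.cos(a)-t*np.sin(a),S[1]+s*np.sin(a)+t*np.cos(a),.006])))
im=cv2.imread("pics/w2.png")[240:410,480:640]
cv2.imwrite("pics/c2.png",cv2.resize(im,None,fx=3.5,fy=3.5,interpolation=cv2.INTER_CUBIC))
```

```text
cam in tool [ 0.07457822  0.00123103 -0.13095174]
-0.004 0.06 [314. 198.]
-0.004 0.088 [314. 104.]
0 0.06 [314. 185.]
0 0.088 [314.  91.]
0.004 0.06 [314. 171.]
0.004 0.088 [314.  78.]
delta cm [  1.91903875 -22.04580459] ang 24.341172057230928
[592. 306.]
[530. 358.]
corner [587. 262.]
corner [602. 306.]
corner [492. 340.]
corner [515. 378.]
```

View pics/c2.png

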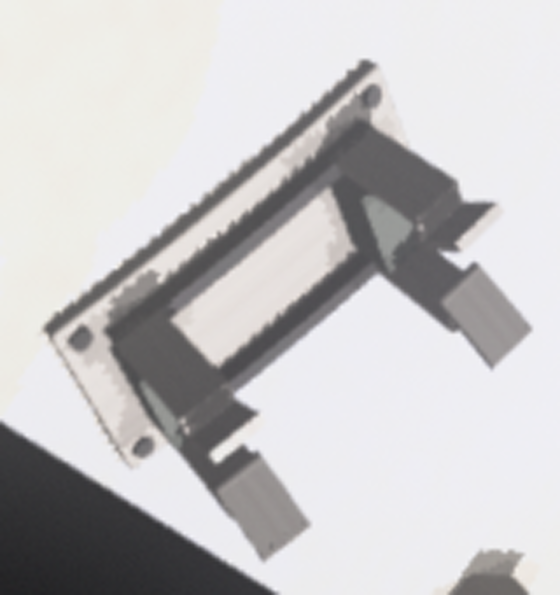

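The holder corners land about 5 px above the prediction, and the collar edges show the same row shift. That points to a small wrist-camera bias, so I keep the top-camera position. Now I turn and carry the torch over the holder.

>>> drive_tool --rows '[[[0, 0, -0.149], [0.3, -3.6, 0], 2], [[0, 0, -0.149], [0.3, -3.6, 0], 2], [[0, 0, -0.149], [0.3, -3.7, 0], 2], [[0, 0, -0.149], [0.3, -3.7, 0], 2], [[0, 0, -0.149], [0.3, -3.7, 0], 2], [[0, 0, -0.147], [0.3, -3.7, 0], 2], [[0, 0, 0], [0, 0, 0], 2], [[0, 0, 0], [0, 0, 0], 2]]'

```text
clock: 5.45
position: [0.525, -0.1521, 0.1231]
ee_rot: [-0.001, 0.973, -0.231, -0.002]
contact_force: [0.4, 0.5, -1.7]
width: 0.0234
gripper_force: 78.8
```

Run:
```python
from h import *
from scipy.spatial.transform import Rotation as R
st=manip.get_state();q=st["ee_rot"];M=R.from_quat([q[1],q[2],q[3],q[0]]).as_matrix();P=st["position"]
print(P,M.round(3),np.degrees(np.arctan2(M[1,0],M[0,0])))
t=eyes.get_image("top")[200:340,370:510]; s=eyes.get_image("scene")[200:340,120:260]
im=np.hstack([cv2.resize(i,None,fx=2.8,fy=4 if 0 else 2.8,interpolation=cv2.INTER_CUBIC) for i in(t,s)])
save("hov",cv2.convertScaleAbs(im,alpha=1.5))
```

```text
[ 0.52495598 -0.15210319  0.12309766] [[ 0.893 -0.45  -0.003]
 [-0.45  -0.893  0.002]
 [-0.004 -0.    -1.   ]] -26.758913091093362
```

View pics/hov.png

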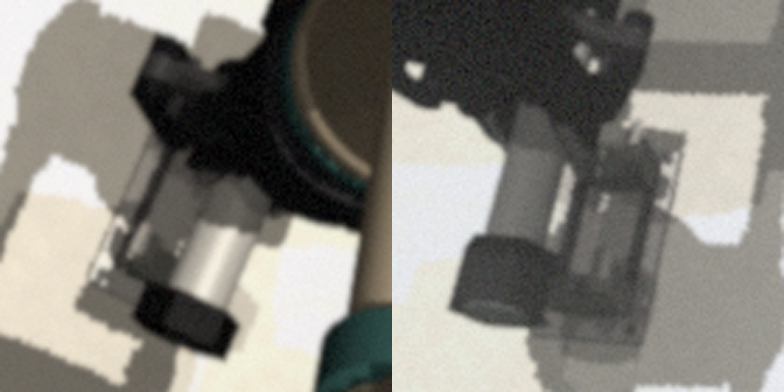

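The top and scene crops show the torch above the holder and parallel to it. I go down to the jaw tops and check the force.

>>> drive_tool --force 110 --rows '[[[0, 0, 0], [0, -0.1, -2], 2], [[0, 0, 0], [0, 0, -2], 2], [[0, 0, 0], [0, 0, -1.3], 2], [[0, 0, 0], [0, 0, 0], 2], [[0, 0, 0], [0, 0, 0], 2]]'

```text
clock: 6.18
position: [0.5267, -0.1537, 0.0722]
ee_rot: [0.0, 0.973, -0.231, 0.001]
contact_force: [-0.8, -0.7, -1.2]
width: 0.0225
gripper_force: 108.0
```

>>> drive_tool --rows '[[[0, 0, 0], [0, 0, -0.6], 2], [[0, 0, 0], [0, 0, -0.6], 2], [[0, 0, 0], [0, 0, -0.4], 2], [[0, 0, 0], [0, 0, 0], 2]]'

```text
clock: 6.68
position: [0.5263, -0.1533, 0.0555]
ee_rot: [-0.001, 0.973, -0.232, -0.0]
contact_force: [1.7, 1.9, -0.9]
width: 0.0227
gripper_force: 108.4
```

>>> drive_tool --rows '[[[0, 0, 0], [0, 0, -0.5], 2], [[0, 0, 0], [0, 0, -0.5], 2], [[0, 0, 0], [0, 0, 0], 2]]'

```text
clock: 7.05
position: [0.5272, -0.1547, 0.0461]
ee_rot: [0.001, 0.973, -0.232, 0.001]
contact_force: [1.4, 0.1, 1.4]
width: 0.0227
gripper_force: 108.5
```

>>> drive_tool --rows '[[[0, 0, 0], [0, 0, -0.4], 2], [[0, 0, 0], [0, 0, -0.4], 2], [[0, 0, 0], [0, 0, -0.3], 2], [[0, 0, 0], [0, 0, 0], 2]]'

```text
clock: 7.55
position: [0.5257, -0.153, 0.0336]
ee_rot: [-0.001, 0.973, -0.232, -0.001]
contact_force: [2.6, 2.9, -4.7]
width: 0.0225
gripper_force: 108.5
```

>>> drive_tool --rows '[[[0, 0, 0], [0, 0, -0.2], 2], [[0, 0, 0], [0, 0, 0], 2], [[0, 0, 0], [0, 0, 0], 2]]'

```text
clock: 7.92
position: [0.5257, -0.153, 0.0335]
ee_rot: [-0.0, 0.973, -0.232, -0.0]
contact_force: [-0.8, 5.1, 6.1]
width: 0.023
gripper_force: 110.2
```

It stopped at the seated height and the force turned upward. I open the gripper and back off straight up.

>>> drive_tool --force 40 --rows '[[[0, 0, 0], [0, 0, 0], 6], [[0, 0, 0], [0, 0, 0], 6], [[0, 0, 0], [0, 0, 0], 6], [[0, 0, 0], [0, 0, 0], 6], [[0, 0, 0], [0, 0, 2], 6], [[0, 0, 0], [0, 0, 4], 6], [[0, 0, 0], [0, 0, 6], 6], [[0, 0, 0], [0, 0, 0], 6]]'

```text
clock: 8.93
position: [0.5294, -0.1553, 0.1576]
ee_rot: [0.001, 0.973, -0.231, 0.005]
contact_force: [0.2, -0.5, 0.1]
width: 0.0603
gripper_force: 0.0
```

>>> drive_tool --rows '[[[0, 0, 0], [-4, 0, 2], 6], [[0, 0, 0], [-5, 0, 2], 6], [[0, 0, 0], [-5, 0, 0], 6], [[0, 0, 0], [0, 0, 0], 6], [[0, 0, 0], [0, 0, 0], 6]]'

```text
clock: 9.55
position: [0.3865, -0.154, 0.1924]
ee_rot: [0.0, 0.973, -0.232, 0.0]
contact_force: [1.3, -0.3, 0.9]
width: 0.0603
gripper_force: 0.0
```

Run:
```python
from h import *
print(manip.get_state()["position"])
t=eyes.get_image("top")[200:340,370:510]; s=eyes.get_image("scene")[200:340,120:260]
save("end",cv2.convertScaleAbs(np.hstack([cv2.resize(i,None,fx=2.8,fy=2.8,interpolation=cv2.INTER_CUBIC) for i in(t,s)]),alpha=1.5))
def proj(n,p):
    c=eyes.get_calibration(n);V=c["view"];x=(V[:3,:3]@p+V[:3,3])*[1,-1,-1];x=c["camera_matrix"]@(x/x[2]);return x[:2]
a=np.radians(-26.8);u=np.array([np.cos(a),np.sin(a),0]);C=np.array([.526,-.1533,.036])
for h in(0,.017):
  for s in(.06,-.06):
    p=C+u*s+[0,0,h]; print(h,s,(proj("top",p)-[370,200])*2.8,(proj("scene",p)-[120,200])*2.8+[392,0])
```

```text
[ 0.38650927 -0.15403694  0.19243022]
0 0.06 [247.78798227  84.44823321] [564.65498843 317.92192947]
0 -0.06 [146.83683591 313.83013943] [615.87000674 103.88442545]
0.017 0.06 [257.31214116  76.7588281 ] [555.26501205 305.78053063]
0.017 -0.06 [154.29086966 311.254825  ] [608.3445615  88.2070384]
```

View pics/end.png

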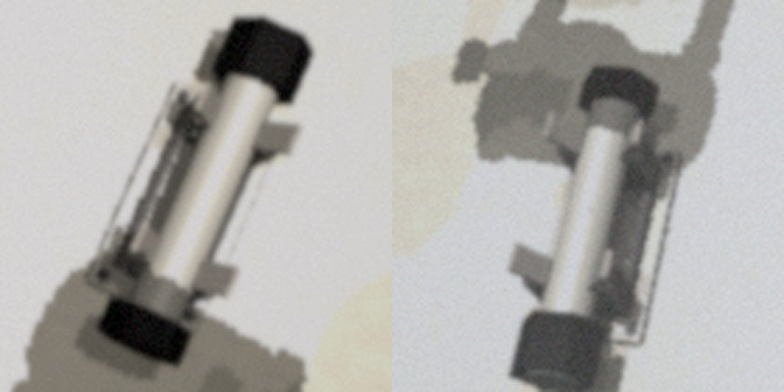

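In the top crop the barrel runs from about (252,82) to (160,300), between the seated and perched predictions. I need a closer look.

Run:
```python
from h import *
T=np.mean([eyes.get_image("top").astype(float) for _ in range(4)],0);S=np.mean([eyes.get_image("scene").astype(float) for _ in range(4)],0)
cv2.imwrite("pics/T.png",T[:,:,::-1]);cv2.imwrite("pics/S.png",S[:,:,::-1])
a=T[225:315,400:480];b=S[220:320,155:235]
f=lambda i:cv2.resize(i[:90],None,fx=5,fy=5,interpolation=cv2.INTER_CUBIC)
im=np.hstack([f(a),f(S[228:318,155:235])]);cv2.imwrite("pics/end2.png",np.clip(im[:,:,::-1]*1.5,0,255))
def proj(n,p):
    c=eyes.get_calibration(n);V=c["view"];x=(V[:3,:3]@p+V[:3,3])*[1,-1,-1];x=c["camera_matrix"]@(x/x[2]);return x[:2]
al=np.radians(-26.8);u=np.array([np.cos(al),np.sin(al),0]);v=np.array([-u[1],u[0],0]);C=np.array([.526,-.1533,0])
for nm,s,t,z in[("mid seated",0,0,.036),("mid perched",0,0,.053)]+[(f"jawtop {s} {t}",s,t,.065) for s in(.043,.029,-.029,-.043) for t in(.021,-.021)]:
    p=C+s*u+t*v+[0,0,z];print(nm,((proj("top",p)-[400,225])*5).round(),((proj("scene",p)-[155,228])*5+[400,0]).round())
for n,z in(("top",.036),("scene",.036)):
  for zz in(.036,.053):
    print(n,zz,[((proj(n,C+s*u+[0,0,zz]+d*.0)-([400,225] if n=="top" else [155,228]))*5+([0,0] if n=="top" else [400,0])).round() for s in(.06,-.06) for d in(0,)])
```

```text
mid seated [204. 228.] [581. 229.]
mid perched [219. 218.] [566. 203.]
jawtop 0.043 0.021 [221.  26.] [597. 336.]
jawtop 0.043 -0.021 [372.  96.] [442. 324.]
jawtop 0.029 0.021 [199.  74.] [608. 288.]
jawtop 0.029 -0.021 [351. 145.] [455. 276.]
jawtop -0.029 0.021 [108. 279.] [651.  97.]
jawtop -0.029 -0.021 [262. 351.] [505.  87.]
jawtop -0.043 0.021 [ 85. 329.] [662.  54.]
jawtop -0.043 -0.021 [240. 402.] [516.  43.]
top 0.036 [array([292.,  26.]), array([112., 435.])]
top 0.053 [array([309.,  12.]), array([126., 431.])]
scene 0.036 [array([533., 428.]), array([625.,  46.])]
scene 0.053 [array([517., 406.]), array([611.,  18.])][ WARN:0@9.500] global loadsave.cpp:1063 imwrite_ Unsupported depth image for selected encoder is fallbacked to CV_8U.
```

View pics/end2.png

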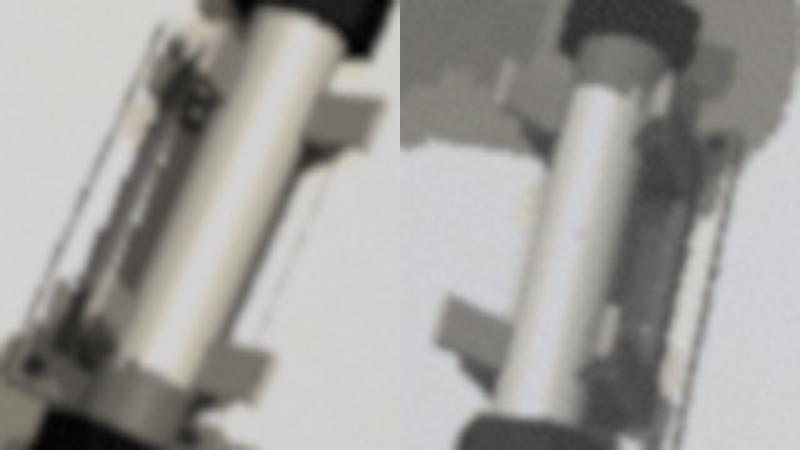

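In this view the barrel and spread right jaws fit a height near seated, but image accuracy is about 5 mm. A gentle press with shut fingers on the barrel's middle will settle it: contact is expected at TCP z of about 0.060 if seated and 0.077 if perched.

>>> drive_tool --force 40 --rows '[[[0, 0, 0], [5, 0, 0], 0], [[0, 0, 0], [5, 0, -2], 0], [[0, 0, 0], [3.9, 0, -4], 0], [[0, 0, 0], [0, 0, -3], 0], [[0, 0, 0], [0, 0, -1.5], 0], [[0, 0, 0], [0, 0, 0], 0], [[0, 0, 0], [0, 0, 0], 0]]'

```text
clock: 10.92
position: [0.5257, -0.1543, 0.089]
ee_rot: [0.0, 0.973, -0.232, 0.001]
contact_force: [-0.5, 0.3, 0.4]
width: -0.0002
gripper_force: 0.0
```

>>> drive_tool --rows '[[[0, 0, 0], [0, 0, -0.8], 0], [[0, 0, 0], [0, 0, -0.6], 0], [[0, 0, 0], [0, 0, 0], 0]]'

```text
clock: 11.3
position: [0.5247, -0.1537, 0.0733]
ee_rot: [-0.0, 0.973, -0.232, -0.0]
contact_force: [-0.6, 0.2, -0.6]
width: -0.0001
gripper_force: 0.0
```

>>> drive_tool --rows '[[[0, 0, 0], [0, 0, -0.6], 0], [[0, 0, 0], [0, 0, -0.3], 0], [[0, 0, 0], [0, 0, 0], 0]]'

```text
clock: 11.68
position: [0.5249, -0.1537, 0.0643]
ee_rot: [-0.0, 0.973, -0.231, -0.0]
contact_force: [0.9, 0.4, -0.2]
width: -0.0
gripper_force: 0.0
```

>>> drive_tool --rows '[[[0, 0, 0], [0, 0, -0.3], 0], [[0, 0, 0], [0, 0, -0.2], 0], [[0, 0, 0], [0, 0, 0], 0]]'

```text
clock: 12.05
position: [0.5252, -0.1538, 0.0599]
ee_rot: [0.0, 0.973, -0.232, 0.0]
contact_force: [-1.0, 0.6, 2.7]
width: -0.0001
gripper_force: 1.1
```

Contact came at z = 0.060, so the barrel's top is at 49 mm and the torch is fully seated. I add a small press, then back off.

>>> drive_tool --rows '[[[0, 0, 0], [0, 0, -0.2], 0], [[0, 0, 0], [0, 0, 0], 0]]'

```text
clock: 12.3
position: [0.5254, -0.1537, 0.0597]
ee_rot: [0.0, 0.973, -0.231, 0.001]
contact_force: [-3.5, 1.5, 15.1]
width: -0.0004
gripper_force: 7.2
```

>>> drive_tool --rows '[[[0, 0, 0], [0, 0, 1], 0], [[0, 0, 0], [0, 0, 4], 0], [[0, 0, 0], [0, 0, 6], 0], [[0, 0, 0], [0, 0, 4], 0], [[0, 0, 0], [0, 0, 0], 0], [[0, 0, 0], [0, 0, 0], 0], [[0, 0, 0], [0, 0, 0], 0]]'

```text
clock: 13.18
position: [0.5242, -0.1534, 0.2059]
ee_rot: [-0.0, 0.973, -0.232, -0.002]
contact_force: [0.5, -0.5, -0.9]
width: 0.0002
gripper_force: 0.0
```

Run:
```python
from rig import job
print(job.sign_off())
```

```text
the job is handed in; nothing more can be done
None
```

The long torch is clipped fully home in the holder (a press check put the barrel's top at about 49 mm, the seated height), the gripper is clear, the short torch was not touched, and the job was handed in at about 13 s; sign-off returned no verdict.

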